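# Check the light bench with the amber reference cell

## Robot

A 7-joint arm with a two-finger parallel gripper is mounted at the origin on a cart in front of the work surface, level with it; the furniture and walls round the work are solid. World frame = base frame: x ahead of the robot, y to its left, z up, the work surface at z = 0. Lengths are in m, angles in rad, forces in N, time in s.
With the tool pointing down it reaches from about 0.4 to 0.85 m from the base axis. Payload 4.5 kg.
Tool frame: the origin (TCP) lies on the centre line of the jaws, within the pads' length; the fingertips stand r.tips_ahead ahead of it and the grasp point (between the pads) lies 11 mm behind it (r.tips_ahead is the distance from the TCP to the fingertips, in m); z points along the fingers, y is the line along which they close (so a half turn about z gives the same grasp; the last joint's range is limited). The gripper opens to 88 mm and grips with 3 to 60 N. Pads are 18 mm wide; open, the fingers measure 123 mm over their backs; the gripper's body (75 mm by 187 mm) begins 45 mm behind the grasp point.
Start: joints at [1.343, 0.689, -0.195, 1.565, 0.157, 0.902, -0.215], TCP at [0.162, -0.604, 0.247] pointing down, gripper open.
Joint ranges: [-3.01, 3.01], [-0.46, 2.08], [-1.47, 1.51], [0.13, 2.56], [-1, 4.14], [0.04, 2.09], [-2.66, 2.66]. Speed limits (rad/s): [2.57, 2.57, 3.14, 3.14, 3.14, 3.14, 3.14].

## Interface

Orientations are given as a rotation vector (axis times angle).
In Python, from cell import monitor, viewer, job, r gives the robot as it stands.
- The arm moves only by the shell command python3 -m creep 'ROWS'. ROWS is JSON, a list of rows, each a list of 7 numbers: the shift along the tool's x, y, z in units of 40 mm (1.0 is 40 mm), then the turn, a rotation vector about the tool's x, y, z in units of 5 degrees (1.0 is 5 degrees), then the opening, from 0 (shut) to 1 (fully open). A call has 1 to 8 rows; each row shifts and turns the commanded pose from where the row before left it, along the tool's axes as they then stand; what a row does not reach is not made up. A row lasts 1/12 s, in which the tool goes at most 41.7 mm and 7.16 degrees, less where a joint would pass 70% of its speed; a pose out of reach is approached as far as the arm can. A call is refused whole if a number of a shift passes 1 or a number of a turn 1, either way. A call with a gripper value outside its range is refused whole. The fingers move at their own pace and stop on an object; the grip force is fixed at half the most. Time passes only in rows, so rows that do not move let the fingers close. It gives the time, the measured TCP pose, the force, the opening and the grip force at its end, in the units of the state.
- monitor.sense(): the state, without advancing time (a new reading comes with each control period).
- viewer.snapshot(name): name is "scene" or "top" or "wrist"; returns the picture (400x640x3 uint8, red, green, blue); there is no depth.
- viewer.camera_info(name): a dict with "mtx" (3x3 intrinsics, pixels), "R" (3x3) and "t" (3): a world point X has camera coordinates R X + t. Camera axes: x right, y down, z forward; pixel columns grow to the right and rows downward; lengths in m; the calibration is good to about 2 mm. A picture is of the moment at which its call begins: read the wrist's pose just before it. camera_info takes no time and is no camera call; for the wrist camera it gives the pose at the moment of the call.
- job.job_done(): hands the job in; it is judged then, once.
The state is a dict: "time": time; "q": joint angles; "dq": joint speeds; "joint_efforts": joint torques, N m; "ee_pos": TCP position; "orientation": TCP orientation; "ft_force": force on the tool from outside, world axes, zero at the start; "torque": the same for the moment, N m; "width": opening from 0.0 (shut) to 1.0 (fully open); "finger_force": force on a finger pad.
Only numpy, scipy, OpenCV 4.12 (cv2) and the standard library are available. Lean on these libraries where they do the work, as an engineer would, in place of code of your own. Each camera call takes 0.05 s, during which the arm holds its last target. There are 200 camera calls.

## Task

Open the light source of the small optical bench by pulling its sprung red shutter knob straight out to the stop, where it catches and stays when you let go. Then take the amber reference cell out of the black rack, with the fingers on its two frosted sides only and never on the clear end windows, and hold it upright in the light path, midway between the two lenses and with its windows facing them, so that the beam passes lengthwise through the middle of the cell. Do not knock it against the bench, leave the other two cells in their slots, and finish while still holding the cell there in the gripper, touching nothing else.

Things in the scene. Friction and masses are not known exactly. Their poses are not given: they have to be found in the camera images.
- bench: small optical bench, fixed: grey base 90 x 290 mm, 15 mm high, with two black heads that face each other along its y axis. Origin: centre of its underside on the desk; z up, x away from the robot. Light source with shutter at y -143 to -72 mm, 56 mm wide, 98 mm high; detector at y +76 to +145 mm, 44 mm wide, 94 mm high. The beam runs along y at x 0, z 70 mm
- source_lens (a point): centre of the light source's lens, at the end of a black tube 28 mm across: bench x 0, y -60 mm, z 70 mm; the beam starts here, along the bench's +y
- detector_lens (a point): centre of the detector's lens, at the end of a black tube 26 mm across: bench x 0, y +60 mm, z 70 mm; the gap between the lenses is 120 mm
- beam_mid (a point): the middle of the light path, half way between the two lenses, 70 mm above the desk; axes as the bench's: y along the beam, z up
- shutter (a joint): how far the shutter is pulled out, in m: 0 shut, 0.025 at its stop; it slides along the bench's -x. An over-centre spring (2 N at first, most at 10 mm: 7 N) snaps it shut if it is let go before 0.019; beyond that the spring draws it to the stop and holds it there with 5 to 6 N. A green field on the blade shows when it is out
- shutter_knob (a point): centre of the red round shutter knob (18 mm diameter, 18 mm long, axis along the bench's x), 70 mm above the desk, on the robot's side of the light source, 25 mm in front of the shutter housing (98 mm high) when shut; it moves with the shutter. Axes as the bench's
- rack: black rack, 84 x 158 x 22 mm, fixed, with three slots side by side along its y axis, 50 mm apart, 14 mm deep, with 1.5 mm play in all. Origin: centre of its underside; z up
- cell_amber: sealed amber glass reference cell, 52.5 mm long (x), 12.5 mm wide (y), 45 mm high (z), 75 g, upright in one of the three slots (which one varies), 31 mm showing above the rack. The two long sides (+-y, matt) are frosted, the two ends (+-x) are clear windows. Origin: centre of its underside, 8 mm above the desk in the rack
- cell_amber_windows: the two clear end windows of the amber cell (10.5 x 45 mm each, at x = +-26 mm of the cell); same frame as the cell; the fingers must not touch them
- cell_amber_mid (a point): centre of the amber cell, 22.5 mm above its underside; axes as the cell's
- cell_green: green cell of the same form, in another slot; leave it there
- cell_clear: colourless cell of the same form, in another slot; leave it there
Not all that is in view belongs to the job. Leave any blue or purple look-alike of the cell_amber alone.

How it is judged:
On the way, in this order (a step that is already met when the one before it is completed fails the run):
1. the shutter is out at its stop and stays there with the fingers off it, the cell not yet taken (value of joint shutter above 0.022 m and contact force between the fingers and bench below 0.1 N and distance of cell_amber from where it was at the start of the episode below 0.01 m), for 0.2 s.
2. the amber cell is lifted out of its slot in the fingers (height (world z) of cell_amber above 0.03 m and contact force between the fingers and cell_amber above 0.5 N), for 0.2 s.
At the end, for the whole second after the job is handed in: shutter latched out (22 of 25 mm or more); amber cell held still in the fingers, touching nothing else, centred on the beam within 4 mm sideways, 12 mm in height, 20 mm along it; its length within 0.12 rad of the beam, upright within 0.12 rad; the other cells within 10 mm of their places (value of joint shutter above 0.022 m and x of cell_amber_mid in the frame of beam_mid between -0.004 and 0.004 m and y of cell_amber_mid in the frame of beam_mid between -0.02 and 0.02 m and z of cell_amber_mid in the frame of beam_mid between -0.012 and 0.012 m and angle between the x axis of cell_amber and the y axis of bench, either way round below 0.12 rad and angle between cell_amber's own z axis and vertical below 0.12 rad and linear speed of cell_amber below 0.02 m/s and contact force between the fingers and cell_amber above 0.5 N and contact force between bench and cell_amber below 0.1 N and contact force between each of the arm, the fingers and bench below 0.1 N and distance of each of cell_green, cell_clear from where it was at the start of the episode below 0.01 m); the arm keeps its last pose, push and grip.
It fails at once if the fingers touch a clear window of the amber cell (contact force between the fingers and cell_amber_windows above 0.2 N).
It fails at once if the amber cell is knocked against the bench (contact force between bench and cell_amber above 2 N).
It fails at once if another cell is shifted or pulled from its slot (distance of any of cell_green, cell_clear from where it was at the start of the episode above 0.012 m).
It also fails if it takes over 51 s, if anything falls off the work surface, if the arm or the gripper's body presses on something with over 40 N, if the wrist force passes 120 N, or if a joint passes its speed limit or range.

## Working session

There is one attempt and no reset: what is moved stays moved. The work goes in short steps, Python scripts to look and compute and a shell command to move; the robot and the scene stay as the last step left them, time stands still between calls to the robot, and variables do not carry over. Pictures are saved under pics/ and viewed, at most 10 in all, crops included, and the job is handed in when it is done.

```bash
ls; mkdir -p pics; python3 - <<'E'
from cell import monitor, viewer, job, r
import cv2
print(monitor.sense(), r.tips_ahead)
for n in ("scene","top"):
    im=viewer.snapshot(n); cv2.imwrite(f"pics/{n}0.png",im[:,:,::-1]); 
    c=viewer.camera_info(n); print(n,c)
E
```

```text
pics
{'time': 0.0, 'q': array([ 1.3428205 ,  0.68999157, -0.19450662,  1.56634429,  0.15728922,
        0.90249374, -0.21508465]), 'dq': array([-0.00047146,  0.00132313, -0.00051101, -0.00128016,  0.00092557,
       -0.00090551, -0.00092371]), 'joint_efforts': array([ 7.96554605e-05, -5.27562654e+01, -1.26701228e+00, -1.53427935e+01,
       -5.27403841e-02,  6.63597370e-03,  1.69697373e-04]), 'ee_pos': array([ 0.16153899, -0.60312169,  0.24590503]), 'orientation': array([-3.11290846e+00, -4.09923285e-01,  5.78388485e-04]), 'ft_force': array([0.25252337, 0.46326674, 0.02753896]), 'torque': array([ 0.01771529, -0.02959625, -0.01467115]), 'finger_force': 0.0, 'width': 1.00548298493498} 0.008
scene {'mtx': array([[368.3228233 ,   0.        , 323.44449351],
       [  0.        , 368.3228233 , 198.34169563],
       [  0.        ,   0.        ,   1.        ]]), 'R': array([[-0.69778657, -0.71605425, -0.01897949],
       [-0.49751872,  0.50354821, -0.70633868],
       [ 0.5153339 , -0.48343099, -0.70761957]]), 't': array([0.34290345, 0.34255741, 0.70318551])}
top {'mtx': array([[448.62658197,   0.        , 314.94915454],
       [  0.        , 448.62658197, 198.77178136],
       [  0.        ,   0.        ,   1.        ]]), 'R': array([[ 0.0245511 , -0.99961797, -0.01269505],
       [-0.99753349, -0.02366065, -0.06608409],
       [ 0.06575847,  0.01428617, -0.9977333 ]]), 't': array([-0.06813981,  0.5422439 ,  1.23454069])}
```

View pics/scene0.png

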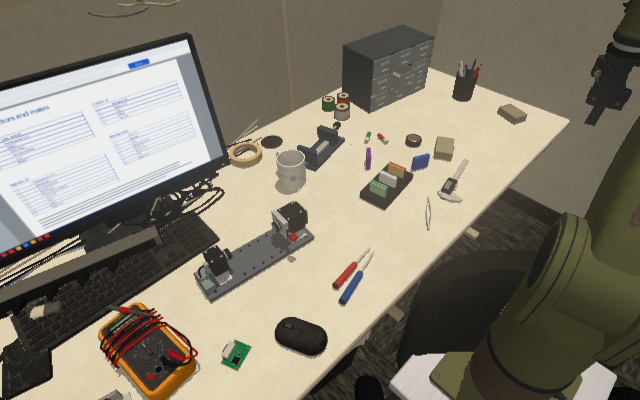

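View pics/top0.png

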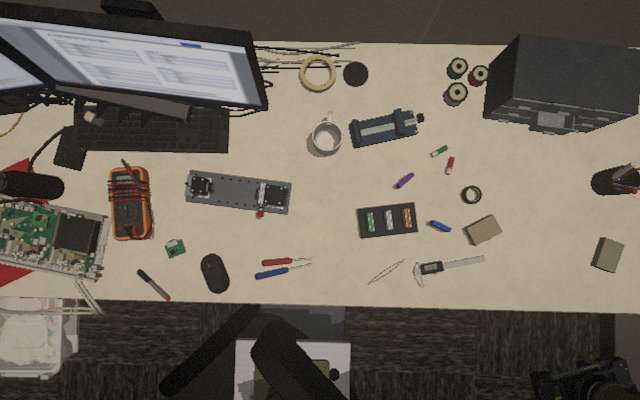

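The top view shows the bench at about (238,193) with its red knob at (260,213). The rack is at (387,220), with green, clear and amber cells at x≈371, 389 and 407. The blue and purple look-alikes are apart from them, at (438,226) and (403,180).

```bash
cat > h.py <<'E'
from cell import monitor, viewer, job, r
import cv2, numpy as np
from scipy.spatial.transform import Rotation as Ro
def ray(c,uv):
    uv=np.atleast_2d(uv).astype(float)
    d=np.c_[uv,np.ones(len(uv))]@np.linalg.inv(c["mtx"]).T@c["R"]
    return -c["R"].T@c["t"], d
def onz(c,uv,z):
    o,d=ray(c,uv); return o+d*((z-o[2])/d[:,2])[:,None]
def proj(c,X):
    X=np.atleast_2d(X); p=(X@c["R"].T+c["t"])@c["mtx"].T; return p[:,:2]/p[:,2:]
def tri(o1,d1,o2,d2):
    A=np.c_[d1,-d2]; s=np.linalg.lstsq(A,o2-o1,rcond=None)[0]
    a,b=o1+d1*s[0],o2+d2*s[1]; return (a+b)/2,np.linalg.norm(a-b)
def blobs(m,minA=8):
    n,l,s,c=cv2.connectedComponentsWithStats(m.astype(np.uint8)); return [(s[i,4],c[i].round(1),s[i,:4]) for i in range(1,n) if s[i,4]>=minA]
E
python3 - <<'E'
from h import *
im=cv2.imread("pics/top0.png"); sc=cv2.imread("pics/scene0.png")
ct,cs=viewer.camera_info("top"),viewer.camera_info("scene")
def red(i):
    h=cv2.cvtColor(i,cv2.COLOR_BGR2HSV); return ((h[...,0]<8)|(h[...,0]>172))&(h[...,1]>140)&(h[...,2]>70)
def amb(i):
    h=cv2.cvtColor(i,cv2.COLOR_BGR2HSV); return (h[...,0]>8)&(h[...,0]<20)&(h[...,1]>110)&(h[...,2]>80)
for n,i in(("top",im),("scene",sc)):
    for f in (red,amb): print(n,f.__name__,[b for b in blobs(f(i)) if (b[1][0]>230 if n=="top" else b[1][0]>250)])
a=cv2.resize(im[160:250,175:305],None,fx=6,fy=6,interpolation=cv2.INTER_CUBIC)
b=cv2.resize(im[190:250,345:475],None,fx=6,fy=6,interpolation=cv2.INTER_CUBIC)[:240]
# dark-surface masks for base/rack
hsv=cv2.cvtColor(im,cv2.COLOR_BGR2HSV)
for name,(x0,y0,x1,y1),z in(("bench",(175,160,305,225),.015),("rack",(350,195,424,245),.022)):
    m=np.zeros(im.shape[:2],np.uint8); m[y0:y1,x0:x1]=(hsv[y0:y1,x0:x1,2]<125)*255
    m=cv2.morphologyEx(m,cv2.MORPH_CLOSE,np.ones((7,7)))
    cn=max(cv2.findContours(m,0,1)[0],key=cv2.contourArea)
    q=cv2.boxPoints(cv2.minAreaRect(cn)); P=onz(ct,q,z); print(name,q.round(1).tolist(),P.round(4).tolist(),P.mean(0).round(4),[np.linalg.norm(P[k]-P[k-1]).round(4) for k in(1,2)])
cv2.imwrite("pics/crop0.png",np.vstack([a,b]))
print(a.shape,b.shape)
E
```

```text
top red [(np.int32(45), array([473.1,  80.5]), array([469,  73,  13,  12], dtype=int32)), (np.int32(39), array([450.6, 162.4]), array([448, 158,   6,  10], dtype=int32)), (np.int32(22), array([632.9, 190.4]), array([627, 188,  10,   6], dtype=int32)), (np.int32(33), array([260.1, 213.4]), array([257, 211,   7,   6], dtype=int32)), (np.int32(140), array([276.6, 261.6]), array([263, 259,  29,   7], dtype=int32))]
top amb [(np.int32(59), array([407.3, 216.9]), array([405, 208,   6,  20], dtype=int32))]
scene red [(np.int32(39), array([475.3,  72.3]), array([471,  67,   9,  11], dtype=int32)), (np.int32(43), array([343., 100.]), array([337,  98,  13,   5], dtype=int32)), (np.int32(18), array([380.3, 135.7]), array([378, 133,   6,   6], dtype=int32)), (np.int32(48), array([292.5, 236.5]), array([289, 233,   9,   8], dtype=int32)), (np.int32(184), array([345.4, 273.9]), array([334, 262,  23,  25], dtype=int32))]
scene amb [(np.int32(168), array([396.5, 169.3]), array([388, 162,  18,  16], dtype=int32))]
bench [[181.5, 207.8000030517578], [186.8000030517578, 168.8000030517578], [291.20001220703125, 182.8000030517578], [285.8999938964844, 221.89999389648438]] [[0.5096, 0.3183, 0.015], [0.6201, 0.3083, 0.015], [0.5871, 0.0128, 0.015], [0.4774, 0.0244, 0.015]] [0.5485 0.166  0.015 ] [np.float64(0.111), np.float64(0.2973)]
rack [[355.29998779296875, 208.1999969482422], [414.0, 201.39999389648438], [417.5, 231.6999969482422], [358.79998779296875, 238.5]] [[0.5198, -0.1677, 0.022], [0.5427, -0.3298, 0.022], [0.4592, -0.3404, 0.022], [0.4365, -0.179, 0.022]] [ 0.4895 -0.2542  0.022 ] [np.float64(0.1637), np.float64(0.0841)]
(540, 780, 3) (240, 780, 3)
```

View pics/crop0.png

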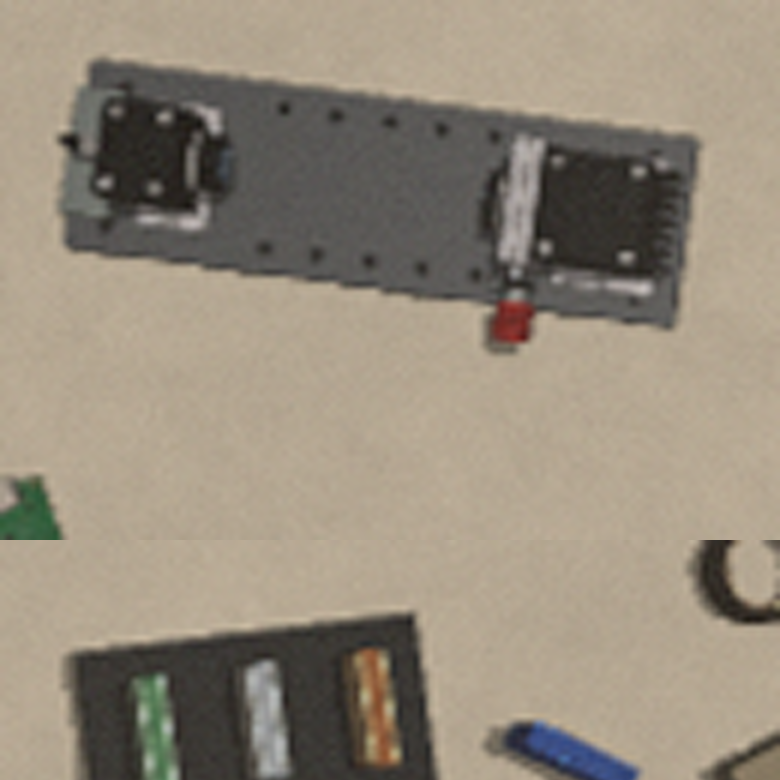

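The crop shows the base corners at crop pixels (92,60), (698,138), (672,327) and (67,245). The knob is at (513,322), and the amber cell is in the slot on the rack's right-hand side.

```bash
python3 - <<'E'
from h import *
ct,cs=viewer.camera_info("top"),viewer.camera_info("scene")
q=np.array([[92,60],[698,138],[672,327],[67,245]])/6+[174.6,159.6]
P=onz(ct,q,.015);print(P.round(4).tolist(),P.mean(0).round(4),[np.linalg.norm(P[k]-P[k-1]).round(4) for k in(1,2)])
y=(P[0]+P[3]-P[1]-P[2])[:2]; print("bench yaw",-np.arctan2(y[0],y[1]))
o1,d1=ray(ct,[260.1,213.4]);o2,d2=ray(cs,[292.5,236.5]);print("knob",tri(o1,d1[0],o2,d2[0]), onz(ct,[260.1,213.2],.072))
o1,d1=ray(ct,[407.3,216.9]);o2,d2=ray(cs,[396.5,169.3]);print("amber",tri(o1,d1[0],o2,d2[0]), onz(ct,[407.3,217.4],.053))
s=monitor.sense();R=Ro.from_rotvec(s["orientation"]).as_matrix();print(R.round(3).tolist())
c=viewer.camera_info("wrist");print("wristcam in tool",(R.T@(-c["R"].T@c["t"]-s["ee_pos"])).round(3),(c["R"]@R).round(2).tolist(),c["mtx"][0].round(0))
E
```

```text
[[0.6179, 0.2993, 0.015], [0.5877, 0.0135, 0.015], [0.4991, 0.0231, 0.015], [0.5306, 0.3073, 0.015]] [0.5589 0.1608 0.015 ] [np.float64(0.2874), np.float64(0.0891)]
bench yaw -0.10775161521490453
knob (array([0.49859878, 0.09066609, 0.0713082 ]), np.float64(0.002907590378900302)) [[0.49810815 0.08952278 0.072     ]]
amber (array([ 0.49901994, -0.3092958 ,  0.03417728]), np.float64(0.00034557816176088423)) [[ 0.49696135 -0.30580402  0.053     ]]
[[0.966, 0.259, -0.0], [0.259, -0.966, 0.002], [-0.0, -0.002, -1.0]]
wristcam in tool [ 0.081  0.    -0.138] [[-0.0, 1.0, -0.0], [-0.95, -0.0, -0.31], [-0.31, -0.0, 0.95]] [330.   0. 324.]
```

```bash
python3 -m creep '[[0,0,0,0,0,0.85,1],[0,0,0,0,0,0.85,1],[0,0,0,0,0,0.85,1],[0,0,0,0,0,0.85,1],[0,0,0,0,0,0.85,1]]'; python3 -m creep '[[0.55,-0.68,0,0,0,0,0.4],[0.55,-0.68,0,0,0,0,0.4],[0.55,-0.68,0,0,0,0,0.4],[0.55,-0.68,0,0,0,0,0.4],[0.55,-0.68,0,0,0,0,0.4],[0.55,-0.68,0,0,0,0,0.4]]'; python3 -m creep '[[0.55,-0.68,0,0,0,0,0.4],[0.55,-0.68,0,0,0,0,0.4],[0.55,-0.68,0,0,0,0,0.4],[0.55,-0.68,0,0,0,0,0.4],[0.55,-0.68,0,0,0,0,0.4],[0.55,-0.68,0,0,0,0,0.4],[0,0,0,0,0,0,0.4],[0,0,0,0,0,0,0.4]]'
python3 - <<'E'
from h import *
s=monitor.sense();c=viewer.camera_info("wrist");im=viewer.snapshot("wrist")
cv2.imwrite("pics/w1.png",im[:,:,::-1]);np.savez("w1.npz",**{k:c[k] for k in("mtx","R","t")})
print(s["time"],s["ee_pos"],s["orientation"],s["q"].round(2))
E
```

```text
time: 0.52
ee_pos: [0.1617, -0.6033, 0.2462]
orientation: [-3.136, 0.177, 0.001]
ft_force: [0.8, 0.7, 0.2]
width: 0.998
finger_force: 0.0
time: 1.02
ee_pos: [0.3115, -0.4543, 0.2464]
orientation: [-3.136, 0.171, 0.001]
ft_force: [0.2, -0.7, 0.3]
width: 0.571
finger_force: 0.0
time: 1.68
ee_pos: [0.4614, -0.3055, 0.2464]
orientation: [-3.136, 0.163, -0.0]
ft_force: [-0.6, -0.4, -0.0]
width: 0.399
finger_force: 0.0
1.6833 [ 0.46136032 -0.30553238  0.24635869] [-3.13616139e+00  1.62635521e-01 -5.22205192e-05] [ 0.53  0.59 -0.04  1.79  0.03  0.76 -1.21]
```

View pics/w1.png

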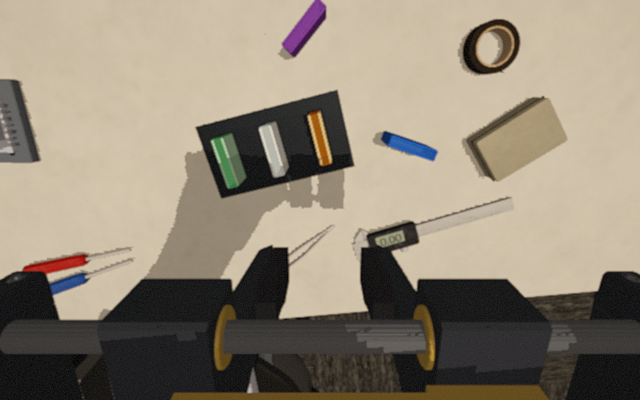

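The wrist view shows the rack with corners at about (198,127), (337,92), (354,165) and (222,197). The amber cell is at (319,138), and there is a gap of about 40 px to the clear cell.

```bash
python3 - <<'E'
from h import *
c=dict(np.load("w1.npz"));im=cv2.imread("pics/w1.png");h=cv2.cvtColor(im,cv2.COLOR_BGR2HSV)
m=np.zeros((400,640),np.uint8);m[95:180,295:345]=((h[...,0]>6)&(h[...,0]<24)&(h[...,1]>110)&(h[...,2]>80))[95:180,295:345]*255
cn=max(cv2.findContours(m,0,1)[0],key=cv2.contourArea);q=cv2.boxPoints(cv2.minAreaRect(cn))
P=onz(c,q,.053);print("amber box",q.round(1).tolist(),P.round(4).tolist(),P.mean(0).round(4),[np.linalg.norm(P[k]-P[k-1]).round(4) for k in(1,2)])
m=np.zeros((400,640),np.uint8);m[80:205,190:365]=((h[...,2]<75))[80:205,190:365]*255
m=cv2.morphologyEx(m,cv2.MORPH_OPEN,np.ones((3,3)))
q=np.array([[198,127],[337,92],[354,165],[222,197]],np.float32).reshape(-1,1,2)
q=cv2.cornerSubPix(cv2.GaussianBlur(im,(3,3),0)[...,2],q.copy(),(4,4),(-1,-1),(3,30,.01)).reshape(-1,2)
P=onz(c,q,.022);print("rack",q.round(1).tolist(),P.round(4).tolist(),P.mean(0).round(4),[np.linalg.norm(P[k]-P[k-1]).round(4) for k in(1,2,3,0)])
y=(P[0]+P[3]-P[1]-P[2])[:2];y/=np.linalg.norm(y);yaw=-np.arctan2(y[0],y[1]);print("rack yaw",yaw,"amber",P.mean(0)[:2]-.05*y)
E
```

```text
amber box [[305.6000061035156, 113.4000015258789], [320.20001220703125, 109.69999694824219], [333.5, 162.89999389648438], [318.8999938964844, 166.5]] [[0.5243, -0.2939, 0.053], [0.5263, -0.3084, 0.053], [0.4728, -0.3162, 0.053], [0.4706, -0.301, 0.053]] [ 0.4985 -0.3049  0.053 ] [np.float64(0.0146), np.float64(0.054)]
rack [[195.3000030517578, 126.80000305175781], [336.6000061035156, 89.69999694824219], [353.6000061035156, 165.3000030517578], [221.1999969482422, 197.8000030517578]] [[0.5212, -0.172, 0.022], [0.543, -0.3271, 0.022], [0.4613, -0.3385, 0.022], [0.4392, -0.1837, 0.022]] [ 0.4912 -0.2553  0.022 ] [np.float64(0.1566), np.float64(0.0826), np.float64(0.1563), np.float64(0.0829)]
rack yaw 0.14095871650110858 amber [ 0.49819184 -0.30479345]
```

```bash
python3 -m creep '[[-0.08,-0.98,0,0,0,0,0.6],[-0.08,-0.98,0,0,0,0,0.6],[-0.08,-0.98,0,0,0,0,0.6],[-0.08,-0.98,0,0,0,0,0.6],[-0.08,-0.98,0,0,0,0,0.6]]'; python3 -m creep '[[-0.08,-0.98,0,0,0,0,0.6],[-0.08,-0.98,0,0,0,0,0.6],[-0.08,-0.98,0,0,0,0,0.6],[-0.08,-0.98,0,0,0,0,0.6],[-0.08,-0.98,0,0,0,0,0.6],[0,0,0,0,0,0,0.6],[0,0,0,0,0,0,0.6]]'
python3 - <<'E'
from h import *
s=monitor.sense();c=viewer.camera_info("wrist");im=viewer.snapshot("wrist")
cv2.imwrite("pics/w2.png",im[:,:,::-1]);np.savez("w2.npz",**{k:c[k] for k in("mtx","R","t")})
print(s["time"],s["ee_pos"],s["orientation"],s["q"].round(2))
h=cv2.cvtColor(im,cv2.COLOR_RGB2HSV);m=((h[...,0]<8)|(h[...,0]>172))&(h[...,1]>140)&(h[...,2]>70)
for b in blobs(m,40): print(b, onz(c,b[1],.072))
E
```

```text
time: 2.15
ee_pos: [0.4639, -0.112, 0.2467]
orientation: [3.135, -0.178, -0.001]
ft_force: [1.0, 0.6, -0.4]
width: 0.602
finger_force: 0.0
time: 2.73
ee_pos: [0.4705, 0.086, 0.2466]
orientation: [3.137, -0.167, -0.0]
ft_force: [0.5, 0.5, -0.4]
width: 0.601
finger_force: 0.0
2.7333 [0.47049811 0.08601003 0.24660843] [ 3.13702485e+00 -1.66799515e-01 -1.66052174e-04] [-0.28  0.5   0.01  2.   -0.01  0.64 -1.95]
(np.int32(318), array([314.3, 150.6]), array([306, 141,  18,  20], dtype=int32)) [[0.49948696 0.09216503 0.072     ]]
(np.int32(63), array([  8.9, 155.5]), array([  0, 150,  15,  14], dtype=int32)) [[0.52595955 0.38258981 0.072     ]]
(np.int32(615), array([ 23.5, 231.2]), array([  0, 195,  57,  56], dtype=int32)) [[0.4488497  0.39920851 0.072     ]]
(np.int32(757), array([361.9, 242.6]), array([330, 232,  65,  23], dtype=int32)) [[0.39875185 0.05400705 0.072     ]]
```

View pics/w2.png

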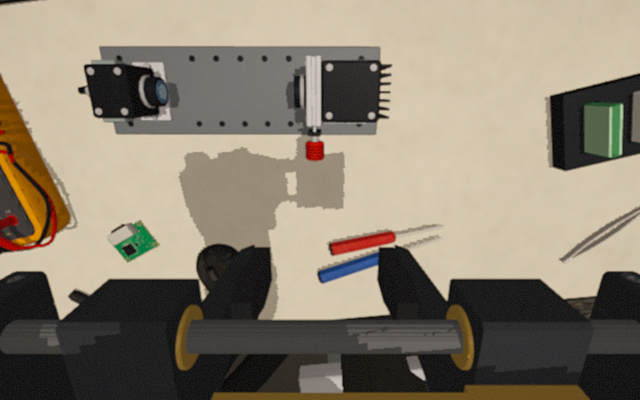

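The wrist view shows the knob at (314,151) and the base's right edge between (379,47) and (378,133). The fingers are clear of everything.

```bash
python3 - <<'E'
from h import *
c=dict(np.load("w2.npz"));im=cv2.imread("pics/w2.png")
q=np.array([[101,47],[379,47],[378,133],[118,133]],np.float32).reshape(-1,1,2)
q=cv2.cornerSubPix(cv2.GaussianBlur(im,(3,3),0)[...,2],q.copy(),(4,4),(-1,-1),(3,30,.01)).reshape(-1,2)
P=onz(c,q,.015);print(q.round(1).tolist(),P.round(4).tolist(),P.mean(0).round(4),[np.linalg.norm(P[k]-P[k-1]).round(4) for k in(1,2,3,0)])
y=(P[0]+P[3]-P[1]-P[2])[:2];y/=np.linalg.norm(y);yaw=-np.arctan2(y[0],y[1]);x=np.array([y[1],-y[0]])
print("yaw",yaw); cen=P.mean(0)[:2]
for k in ([.4995,.0922],[.4985,.0903]): print("knob in bench",(np.array(k)-cen)@np.c_[x,y])
# heads: end faces of lens tubes at z .07
for n,uv in(("det lens",[168,92]),("src lens",[298,92])): p=onz(c,uv,.07)[0,:2]; print(n,((p-cen)@np.c_[x,y]).round(4))
E
```

```text
[[98.5999984741211, 46.099998474121094], [379.79998779296875, 46.5], [375.3999938964844, 134.0], [115.80000305175781, 133.60000610351562]] [[0.6201, 0.3017, 0.015], [0.5891, 0.0158, 0.015], [0.5012, 0.0255, 0.015], [0.5323, 0.3109, 0.015]] [0.5607 0.1635 0.015 ] [np.float64(0.2876), np.float64(0.0884), np.float64(0.2871), np.float64(0.0883)]
yaw -0.10839930153608746
knob in bench [-0.05310437 -0.07747177]
knob in bench [-0.05389295 -0.07946881]
det lens [-0.0004  0.0547]
src lens [-0.0002 -0.0631]
```

```bash
python3 -m creep '[[0.68,-0.21,0,0,0,0,0.5],[0,0,0.75,0,0,0,0.5],[0,0,0.9,0,0,0,0.5],[0,0,0.9,0,0,0,0.5],[0,0,0.6,0,0,0,0.5],[0,0,0,0,0,0,0.5],[0,0,0,0,0,0,0.5]]'
python3 - <<'E'
from h import *
s=monitor.sense();c=viewer.camera_info("wrist");im=viewer.snapshot("wrist")
cv2.imwrite("pics/w3.png",im[:,:,::-1]);np.savez("w3.npz",**{k:c[k] for k in("mtx","R","t")})
h=cv2.cvtColor(im,cv2.COLOR_RGB2HSV);m=((h[...,0]<8)|(h[...,0]>172))&(h[...,1]>140)&(h[...,2]>70)
for b in blobs(m,40): print(b, onz(c,b[1],.072))
print(proj(c,s["ee_pos"]))
E
```

```text
time: 3.37
ee_pos: [0.498, 0.0875, 0.1202]
orientation: [3.134, -0.178, -0.004]
ft_force: [-0.2, 0.9, -0.5]
width: 0.5
finger_force: 0.0
(np.int32(788), array([316.3, 229.2]), array([302, 212,  29,  34], dtype=int32)) [[0.49966761 0.09199903 0.072     ]]
[[324.05246179 271.69385466]]
```

View pics/w3.png

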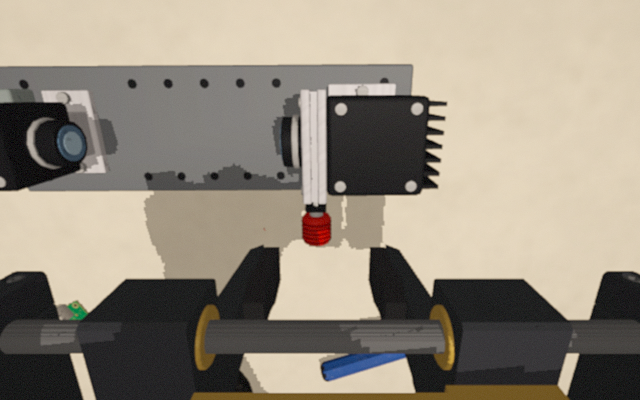

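The fingers straddle the knob line, with the knob at (316,229). It needs about 4 mm more in +y and 58 mm down.

```bash
python3 -m creep '[[0.02,-0.11,0.5,0,0,0,0.5],[0,0,0.6,0,0,0,0.5],[0,0,0.35,0,0,0,0.5],[0,0,0,0,0,0,0.5]]'; python3 -m creep '[[0,0,0,0,0,0,0],[0,0,0,0,0,0,0],[0,0,0,0,0,0,0],[0,0,0,0,0,0,0],[0,0,0,0,0,0,0]]'
```

```text
time: 3.75
ee_pos: [0.5, 0.094, 0.0626]
orientation: [3.136, -0.173, -0.0]
ft_force: [0.4, -1.2, 0.7]
width: 0.504
finger_force: 0.0
time: 4.17
ee_pos: [0.5006, 0.0923, 0.064]
orientation: [3.134, -0.175, 0.003]
ft_force: [0.6, -5.4, 6.0]
width: 0.189
finger_force: 30.0
```

```bash
python3 -m creep '[[-0.15,0,0,0,0,0,0],[-0.15,0,0,0,0,0,0],[-0.15,0,0,0,0,0,0],[-0.15,0,0,0,0,0,0],[-0.04,0,0,0,0,0,0],[0,0,0,0,0,0,0],[0,0,0,0,0,0,0]]'
```

```text
time: 4.75
ee_pos: [0.4757, 0.095, 0.064]
orientation: [3.134, -0.176, 0.005]
ft_force: [1.3, -6.0, 5.5]
width: 0.189
finger_force: 30.0
```

```bash
python3 -m creep '[[0,0,0,0,0,0,0.5],[0,0,0,0,0,0,0.5],[0,0,0,0,0,0,0.5],[0,0,0,0,0,0,0.5],[0,0,0,0,0,0,0.5]]'; python3 -m creep '[[0,0,-0.6,0,0,0,0.5],[0,0,-0.9,0,0,0,0.5],[0,0,-0.9,0,0,0,0.5],[0,0,-0.9,0,0,0,0.5],[0,0,0,0,0,0,0.5],[0,0,0,0,0,0,0.5]]'
python3 - <<'E'
from h import *
s=monitor.sense();c=viewer.camera_info("wrist");im=viewer.snapshot("wrist")
cv2.imwrite("pics/w4.png",im[:,:,::-1]);np.savez("w4.npz",**{k:c[k] for k in("mtx","R","t")})
h=cv2.cvtColor(im,cv2.COLOR_RGB2HSV);m=((h[...,0]<8)|(h[...,0]>172))&(h[...,1]>140)&(h[...,2]>70)
for b in blobs(m,40): print(b[:2], onz(c,b[1],.072))
print(s["ee_pos"],s["orientation"])
E
```

```text
time: 5.17
ee_pos: [0.4743, 0.0981, 0.0627]
orientation: [-3.137, 0.17, 0.0]
ft_force: [-0.4, 0.2, -0.1]
width: 0.497
finger_force: 0.0
time: 5.67
ee_pos: [0.4755, 0.0981, 0.1964]
orientation: [-3.135, 0.171, -0.007]
ft_force: [-0.7, -0.5, -1.3]
width: 0.496
finger_force: 0.0
(np.int32(410), array([328.5, 195.4])) [[0.4747922 0.0946926 0.072    ]]
(np.int32(295), array([ 25.5, 239.5])) [[0.46353741 0.3615507  0.072     ]]
(np.int32(124), array([410.1, 259.1])) [[0.40807353 0.02886872 0.072     ]]
(np.int32(372), array([356.6, 270.3])) [[0.4020336  0.07698676 0.072     ]]
(np.int32(45), array([  6.1, 273.8])) [[0.432804   0.39206824 0.072     ]]
[0.47545282 0.09814946 0.19639521] [-3.13531208  0.17065843 -0.00660888]
```

The knob has moved 25 mm out and stays there, so the shutter is latched. Next is the rack.

```bash
python3 -m creep '[[0,0,0,0,0,-0.95,0.36],[0,0,0,0,0,-0.96,0.36],[0,0,0,0,0,-0.96,0.36],[-0.07,0.91,0,0,0,0,0.36],[-0.07,0.91,0,0,0,0,0.36],[-0.07,0.91,0,0,0,0,0.36],[-0.08,0.91,0,0,0,0,0.36],[-0.08,0.91,0,0,0,0,0.36]]'; python3 -m creep '[[-0.08,0.92,0,0,0,0,0.36],[-0.08,0.92,0,0,0,0,0.36],[-0.08,0.92,0,0,0,0,0.36],[-0.08,0.92,0,0,0,0,0.36],[-0.08,0.92,0,0,0,0,0.36],[-0.08,0.92,0,0,0,0,0.36],[0,0,0,0,0,0,0.36],[0,0,0,0,0,0,0.36]]'
python3 - <<'E'
from h import *
s=monitor.sense();c=viewer.camera_info("wrist");im=viewer.snapshot("wrist")
cv2.imwrite("pics/w5.png",im[:,:,::-1]);np.savez("w5.npz",**{k:c[k] for k in("mtx","R","t")})
h=cv2.cvtColor(im,cv2.COLOR_RGB2HSV);m=((h[...,0]>6)&(h[...,0]<24)&(h[...,1]>110)&(h[...,2]>80)).astype(np.uint8)
m[:60]=0;m[250:]=0;m[:,:260]=0;m[:,380:]=0
cn=max(cv2.findContours(m,0,1)[0],key=cv2.contourArea);q=cv2.boxPoints(cv2.minAreaRect(cn))
P=onz(c,q,.053);print(P.round(4).tolist(),P.mean(0).round(4),q.round(0).tolist())
R=Ro.from_rotvec(s["orientation"]).as_matrix();print(s["time"],s["ee_pos"],"yaw",np.arctan2(R[1,0],R[0,0]),"tilt",R[2],"dtool mm",1e3*(P.mean(0)-s["ee_pos"])@R)
E
```

```text
time: 6.38
ee_pos: [0.484, -0.0859, 0.1928]
orientation: [-3.133, -0.223, 0.006]
ft_force: [0.1, 0.1, -0.0]
width: 0.361
finger_force: 0.0
time: 7.05
ee_pos: [0.4957, -0.3081, 0.1923]
orientation: [-3.133, -0.214, 0.005]
ft_force: [0.6, 1.3, 1.0]
width: 0.353
finger_force: 0.0
[[0.5291, -0.2939, 0.053], [0.5309, -0.3072, 0.053], [0.4731, -0.3154, 0.053], [0.4711, -0.3012, 0.053]] [ 0.501  -0.3044  0.053 ] [[313.0, 149.0], [329.0, 149.0], [329.0, 214.0], [313.0, 214.0]]
7.05 [ 0.49569458 -0.308061    0.19234098] yaw 0.13656034580354576 tilt [-0.00314644 -0.00143256 -0.99999402] dtool mm [  6.23406612  -2.65292386 139.32600127]
```

View pics/w5.png

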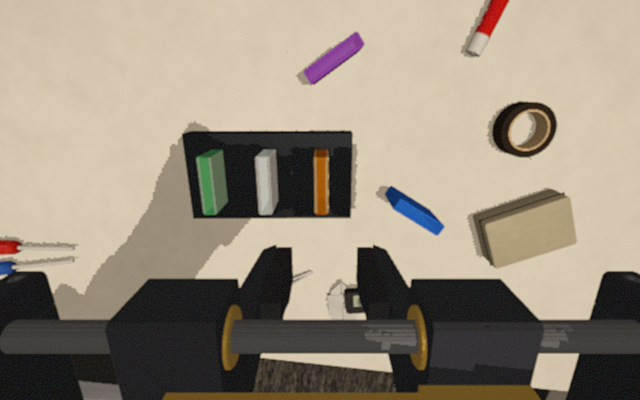

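The view shows the amber cell at (321,182), between the fingers' planes and aligned with the tool. The green and clear cells are clear on the left.

```bash
python3 -m creep '[[0.07,-0.08,0.7,0,0,0,0.36],[0,0,0.9,0,0,0,0.36],[0,0,0.9,0,0,0,0.36],[0,0,0.4,0,0,0,0.36],[0,0,0,0,0,0,0.36],[0,0,0,0,0,0,0.36]]'
python3 - <<'E'
from h import *
s=monitor.sense();R=Ro.from_rotvec(s["orientation"]).as_matrix();print(s["ee_pos"],"yaw",np.arctan2(R[1,0],R[0,0]),"tilt",R[2],"dtool units",(np.array([.498,-.3047,.036])-s["ee_pos"])@R/.04)
E
```

```text
time: 7.6
ee_pos: [0.4995, -0.2998, 0.0777]
orientation: [-3.131, -0.226, 0.004]
ft_force: [-0.4, 0.1, 0.2]
width: 0.361
finger_force: 0.0
[ 0.49951094 -0.29981693  0.07769811] yaw 0.14420308130775103 tilt [-0.00209853 -0.00295508 -0.99999343] dtool units [-0.05273655  0.11846192  1.04222031]
```

```bash
for i in 1 2 3; do python3 -m creep '[[0,0,0,0,0,0,0.36]]' | grep -E "ee_pos|orien"; done
python3 - <<'E'
from h import *
s=monitor.sense();c=viewer.camera_info("wrist");im=viewer.snapshot("wrist")
cv2.imwrite("pics/w6.png",im[:,:,::-1])
h=cv2.cvtColor(im,cv2.COLOR_RGB2HSV);m=((h[...,0]>6)&(h[...,0]<24)&(h[...,1]>110)&(h[...,2]>80)).astype(np.uint8)
m[:60]=0;m[330:]=0;m[:,:230]=0;m[:,400:]=0
cn=max(cv2.findContours(m,0,1)[0],key=cv2.contourArea);q=cv2.boxPoints(cv2.minAreaRect(cn))
P=onz(c,q,.053);print(P.round(4).tolist(),P.mean(0).round(4),q.round(0).tolist());print(proj(c,s["ee_pos"]))
for i in range(4): print(monitor.sense()["ee_pos"])
E
```

```text
ee_pos: [0.5008, -0.3013, 0.0796]
orientation: [-3.133, -0.225, -0.002]
ee_pos: [0.501, -0.3022, 0.0803]
orientation: [3.133, 0.223, 0.004]
ee_pos: [0.5008, -0.3025, 0.0802]
orientation: [3.132, 0.222, 0.004]
[[0.5332, -0.2932, 0.053], [0.535, -0.3056, 0.053], [0.4737, -0.3152, 0.053], [0.4718, -0.3014, 0.053]] [ 0.5034 -0.3039  0.053 ] [[315.0, 188.0], [339.0, 188.0], [339.0, 291.0], [315.0, 291.0]]
[[324.00592191 271.51691957]]
[ 0.5005889  -0.30265861  0.08008257]
[ 0.5005889  -0.30265861  0.08008257]
[ 0.5005889  -0.30265861  0.08008257]
[ 0.5005889  -0.30265861  0.08008257]
```

View pics/w6.png

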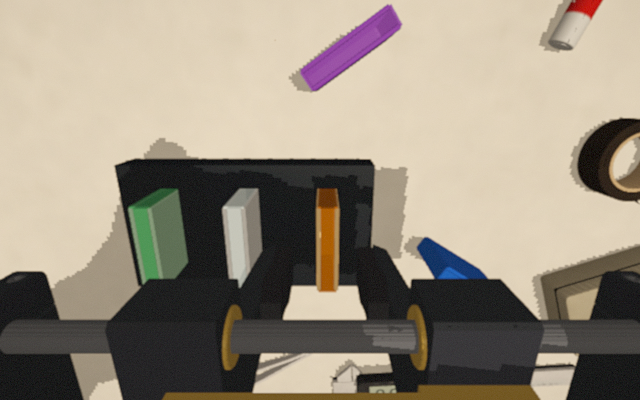

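The amber cell's top is between the fingers, at columns 315–339 and rows 207–291. It sits about 1.8 mm towards tool +y, so I correct for that, go down 44 mm and close.

```bash
python3 -m creep '[[-0.06,0.04,0.3,0,0,0,0.36],[0,0,0.5,0,0,0,0.36],[0,0,0.3,0,0,0,0.36],[0,0,0,0,0,0,0.36],[0,0,0,0,0,0,0.36],[0,0,0,0,0,0,0.36]]'; python3 -m creep '[[0,0,0,0,0,0,0],[0,0,0,0,0,0,0],[0,0,0,0,0,0,0],[0,0,0,0,0,0,0],[0,0,0,0,0,0,0]]'
```

```text
time: 8.4
ee_pos: [0.4979, -0.3044, 0.035]
orientation: [3.134, 0.222, 0.001]
ft_force: [-0.5, 0.0, 0.5]
width: 0.355
finger_force: 0.0
time: 8.82
ee_pos: [0.498, -0.3045, 0.0353]
orientation: [3.133, 0.222, 0.001]
ft_force: [-0.8, 0.5, 3.4]
width: 0.139
finger_force: 30.0
```

```bash
python3 -m creep '[[0,0,-0.2,0,0,0,0],[0,0,-0.3,0,0,0,0],[0,0,-0.7,0,0,0,0],[0,0,-0.9,0,0,0,0],[0,0,-0.9,0,0,0,0],[0,0,-0.9,0,0,0,0],[0,0,-0.3,0,0,0,0],[0,0,0,0,0,0,0]]'
python3 - <<'E'
from h import *
s=monitor.sense();R=Ro.from_rotvec(s["orientation"]).as_matrix();print("yaw",np.arctan2(R[1,0],R[0,0]),"q",s["q"].round(2))
im=viewer.snapshot("wrist");cv2.imwrite("pics/w7.png",im[:,:,::-1])
E
```

```text
time: 9.48
ee_pos: [0.4995, -0.3054, 0.2075]
orientation: [3.129, 0.221, 0.011]
ft_force: [0.4, -0.8, -1.3]
width: 0.14
finger_force: 30.0
yaw 0.1410581614370236 q [ 0.57  0.68 -0.17  1.74  0.16  0.73 -1.11]
```

View pics/w7.png

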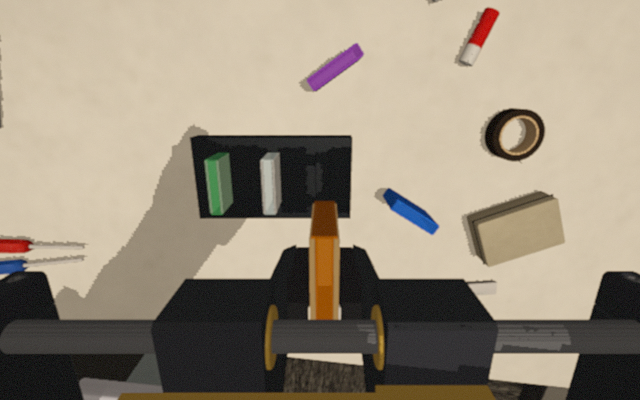

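The amber cell is held centred at columns 311–339, its slot is empty and the other two cells are in place. I carry it over the bench, then turn it.

```bash
python3 -m creep '[[0.13,-0.47,0,0,0,0,0],[0.26,-0.95,0,0,0,0,0],[0.26,-0.95,0,0,0,0,0],[0.26,-0.95,0,0,0,0,0],[0.26,-0.95,0,0,0,0,0],[0.26,-0.95,0,0,0,0,0],[0.26,-0.95,0,0,0,0,0]]'; python3 -m creep '[[0.26,-0.95,0,0,0,0,0],[0.26,-0.95,0,0,0,0,0],[0.26,-0.95,0,0,0,0,0],[0.26,-0.95,0,0,0,0,0],[0.26,-0.95,0,0,0,0,0],[0.26,-0.95,0,0,0,0,0],[0.13,-0.47,0,0,0,0,0]]';  python3 -m creep '[[0,0,0,0,0,-0.8,0],[0,0,0,0,0,-0.94,0],[0,0,0,0,0,-0.94,0],[0,0,0,0,0,-0.94,0],[0,0,0,0,0,-0.94,0],[0,0,0,0,0,-0.94,0],[0,0,0,0,0,-0.94,0],[0,0,0,0,0,-0.94,0]]'; python3 -m creep '[[0,0,0,0,0,-1,0],[0,0,0,0,0,-1,0],[0,0,0,0,0,-1,0],[0,0,0,0,0,-1,0],[0,0,0,0,0,-1,0],[0,0,0,0,0,-1,0],[0,0,0,0,0,-1,0],[0,0,0,0,0,-0.76,0]]';python3 -m creep '[[0,0,0,0,0,0,0],[0,0,0,0,0,0,0],[0,0,0,0,0,0,0],[0,0,0,0,0,0,0]]'
cat > st.py <<'E'
from h import *
s=monitor.sense();R=Ro.from_rotvec(s["orientation"]).as_matrix();yaw=np.arctan2(R[1,0],R[0,0])
print(s["time"],s["ee_pos"].round(4),"yaw",yaw,"turn units",-np.degrees(1.4625-yaw)/5,"tilt",R[2].round(4),"q",s["q"].round(2))
print("dtool units to final",((np.array([.5602,.163,.075])-s["ee_pos"])@R/.04).round(3))
E
python3 st.py
```

```text
time: 10.12
ee_pos: [0.5281, -0.0486, 0.2011]
orientation: [-3.134, -0.222, 0.006]
ft_force: [0.4, -0.9, -1.0]
width: 0.139
finger_force: 30.0
time: 10.7
ee_pos: [0.5601, 0.2101, 0.2009]
orientation: [-3.13, -0.232, 0.004]
ft_force: [0.7, 1.0, -0.5]
width: 0.14
finger_force: 30.0
time: 11.37
ee_pos: [0.5604, 0.2028, 0.2007]
orientation: [2.9, 1.209, -0.007]
ft_force: [0.6, -0.3, -0.2]
width: 0.139
finger_force: 30.0
time: 12.03
ee_pos: [0.5605, 0.2027, 0.2007]
orientation: [-2.332, -2.102, 0.006]
ft_force: [0.4, -1.2, -1.1]
width: 0.136
finger_force: 30.0
time: 12.37
ee_pos: [0.5616, 0.2033, 0.2022]
orientation: [-2.339, -2.097, 0.002]
ft_force: [-0.7, -0.5, -0.5]
width: 0.142
finger_force: 30.0
12.3667 [0.5616 0.2033 0.2022] yaw 1.461591064163484 turn units -0.01041563745611158 tilt [-7.e-04 -8.e-04 -1.e+00] q [-0.17  0.73 -0.45  1.69  0.41  0.81 -0.92]
dtool units to final [-1.002  0.078  3.18 ]
```

```bash
python3 -m creep '[[-0.5,0.04,0,0,0,0,0],[-0.5,0.04,0,0,0,0,0],[0,0,0,0,0,0,0],[0,0,0,0,0,0,0],[0,0,0,0,0,0,0],[0,0,0,0,0,0,0]]' >/dev/null; python3 st.py; python3 - <<'E'
from h import *
c=viewer.camera_info("wrist");im=viewer.snapshot("wrist");cv2.imwrite("pics/w8.png",im[:,:,::-1]);np.savez("w8.npz",**{k:c[k] for k in("mtx","R","t")})
E
```

```text
12.8667 [0.5607 0.1647 0.2029] yaw 1.4637885392694299 turn units 0.014765572375041386 tilt [ 1.2e-03  2.0e-04 -1.0e+00] q [-0.1   0.72 -0.46  1.73  0.42  0.79 -0.87]
dtool units to final [-0.049 -0.009  3.196]
```

View pics/w8.png

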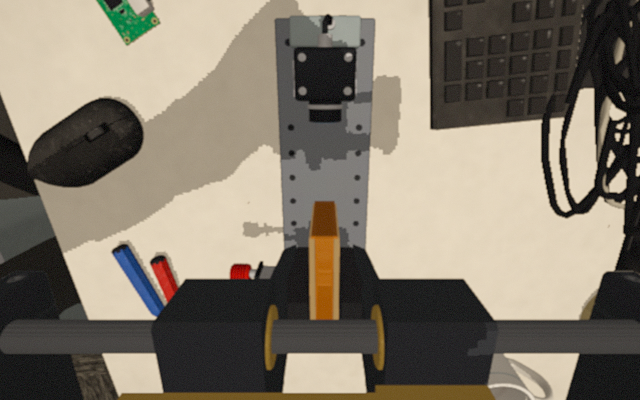

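The view shows the cell at columns 309–341, over the bench whose edges are at about 280 and 370. The detector tube is at (325,115) and the shutter knob is still out at (240,272). Now I measure the bench centre line from the edges.

```bash
python3 - <<'E'
from h import *
c=dict(np.load("w8.npz"));im=cv2.imread("pics/w8.png").astype(int)
s=monitor.sense();y=np.array([.1084,.9941]);x=np.array([.9941,-.1084])
L=[];Rr=[]
sat=im[...,2]-im[...,0]  # warm desk vs grey bench
for r in list(range(50,80))+list(range(165,222)):
    row=cv2.GaussianBlur(sat[r:r+1].astype(np.float32),(5,1),0)[0]; g=np.diff(row)
    l=262+np.argmin(g[262:300]); rr=350+np.argmax(g[350:385]); 
    if g[l]<-4: L.append([l+.5,r])
    if g[rr]>4: Rr.append([rr+.5,r])
print(len(L),len(Rr))
def edge(p): P=onz(c,p,.015)[:,:2]-s["ee_pos"][:2]; v=P@x; w=P@y; f=np.polyfit(w,v,1); m=abs(v-np.polyval(f,w))<.002; return np.polyfit(w[m],v[m],1),m.sum()
a,b=edge(L),edge(Rr); print(a,b,"mid offset at tcp mm",1e3*(a[0][1]+b[0][1])/2,"width",1e3*(b[0][1]-a[0][1]))
for n,uv,z in(("tube top",[325,115],.083),("head",[325,75],.094)): print(n,1e3*(onz(c,uv,z)[0,:2]-s["ee_pos"][:2])@np.c_[x,y])
R=Ro.from_rotvec(s["orientation"]).as_matrix()
ct=s["ee_pos"]+R[:,2]*(-.0177); print("cell top col 325 ->",1e3*(onz(c,[325,260],ct[2])[0,:2]-s["ee_pos"][:2])@np.c_[x,y])
t=viewer.snapshot("top");cv2.imwrite("pics/t2.png",t[:,:,::-1])
E
```

```text
87 87
(array([-0.0017608 , -0.04401417]), np.int64(87)) (array([0.0012022 , 0.04415468]), np.int64(87)) mid offset at tcp mm 0.07025487935295727 width 88.16884818232042
tube top [ 0.4893976  64.62714877]
head [ 0.41731256 92.50710055]
cell top col 325 -> [ 0.31743494 15.6669761 ]
```

Bench centre line is within 0.5 mm of the tool, so I go down.

```bash
python3 -m creep '[[-0.03,0,0.5,0,0,0,0],[0,0,0.6,0,0,0,0],[0,0,0.6,0,0,0,0],[0,0,0.6,0,0,0,0],[0,0,0.5,0,0,0,0],[0,0,0.3,0,0,0,0],[0,0,0.1,0,0,0,0],[0,0,0,0,0,0,0]]'; python3 -m creep '[[0,0,0,0,0,0,0],[0,0,0,0,0,0,0],[0,0,0,0,0,0,0],[0,0,0,0,0,0,0],[0,0,0,0,0,0,0],[0,0,0,0,0,0,0]]'; python3 st.py
python3 - <<'E'
from h import *
cs=viewer.camera_info("scene");ct=viewer.camera_info("top");s=monitor.sense()
for n,c in(("scene",cs),("wrist",viewer.camera_info("wrist"))):
    i=viewer.snapshot(n);cv2.imwrite(f"pics/end_{n}.png",i[:,:,::-1]);h=cv2.cvtColor(i,cv2.COLOR_RGB2HSV)
    for nm,m in(("red",((h[...,0]<8)|(h[...,0]>172))&(h[...,1]>140)&(h[...,2]>70)),("amber",(h[...,0]>6)&(h[...,0]<24)&(h[...,1]>110)&(h[...,2]>80))):
        print(n,nm,[(b[0],b[1],b[2][:4]) for b in blobs(m,15) if n=="wrist" or (240<b[1][0]<320 and 180<b[1][1]<260)])
    print(n,"expected knob",proj(c,[.4745,.0945,.07]),"cell mid",proj(c,[.5602,.163,.07]))
E
```

```text
time: 13.63
ee_pos: [0.5604, 0.1625, 0.0741]
orientation: [-2.337, -2.098, 0.002]
ft_force: [0.3, 0.3, -0.5]
width: 0.141
finger_force: 30.0
time: 14.13
ee_pos: [0.5609, 0.1621, 0.0751]
orientation: [2.338, 2.098, 0.001]
ft_force: [-0.1, -0.3, -0.8]
width: 0.139
finger_force: 30.0
14.1333 [0.5609 0.1621 0.0751] yaw 1.4624377303080587 turn units -0.0007135581079624572 tilt [ 2.e-04  7.e-04 -1.e+00] q [-0.17  0.9  -0.34  1.81  0.54  0.53 -0.97]
dtool units to final [ 0.02  -0.02   0.003]
scene red [(np.int32(57), array([298.8, 243.2]), array([295, 239,   9,   9], dtype=int32))]
scene amber [(np.int32(120), array([246.1, 242.6]), array([241, 231,  11,  21], dtype=int32))]
scene expected knob [[298.73451171 243.54586931]] cell mid [[252.62339945 239.4937286 ]]
wrist red [(np.int32(1453), array([ 94.9, 375.8]), array([ 70, 353,  50,  47], dtype=int32))]
wrist amber [(np.int32(3453), array([323.8, 262. ]), array([308, 201,  32, 119], dtype=int32)), (np.int32(498), array([269.7, 337.4]), array([265, 305,  13,  65], dtype=int32)), (np.int32(499), array([378.7, 337.7]), array([371, 305,  14,  65], dtype=int32)), (np.int32(3489), array([339.4, 394.1]), array([117, 385, 378,  15], dtype=int32))]
wrist expected knob [[184.20629478 387.52757551]] cell mid [[322.65437714 264.67206212]]
```

```bash
python3 -c "
from cell import job
print(job.job_done())"
```

```text
the job is handed in; nothing more can be done
None
```

I handed the job in with the shutter out at its stop (knob moved about 25 mm) and the amber cell held upright in the beam, measured within about 1 mm of the bench centre line and close to midway between the lenses; no verdict was returned.

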